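# Zero the dial comparator on its master and check a carrier rail

## Task

Turn the comparator's bezel so that its zero mark stands at the needle while the master bar is under the plunger, then draw the master out and lay it on the rubber mat. Then take the carrier rail from its cradle, lay it in the channel in front of the bridge, nose towards the dial, and let go; then take or push it by its tail and slide it gently under the plunger until it is fully home against the back stop. Leave the bezel as you set it, so that the dial reads zero again, and leave the other things on the bench where they are.

Things in the scene. Friction and masses are not known exactly. Their poses are not given: they have to be found in the camera images.
- stand: Dial comparator on a flat dark steel base 260 x 110 x 15, fixed on the table. Origin: at table level straight below the plunger and the dial's axis; x points along the guide channel, the way that bars are pushed in; the base reaches from x -185 to +75.
- channel (a point): Open-topped guide channel. Point: on the middle of its floor, 100 before the plunger axis, 15 above the table; x as the stand's. Two rails 24 apart inside (each 6 thick, 7 high, from stand x -160 to +45), flared at the open mouth (x -180 to -160). A bar clears the bridge when lifted or lowered with its centre 110 or more before the plunger axis.
- bridge (a point): Grey bridge over the channel that carries the dial on a 40 wide stem. Point: underside of its beam on the plunger axis, 58 above the table; beam 12 thick, stand x -30 to +30; pillars 24 to 44 either side of the middle line. A gripper holding a bar cannot pass through it.
- stop: Steel back stop at the far end of the channel, 50 wide, 30 tall, fixed to the stand. Origin: at the bottom middle of the face that the noses meet, 58 beyond the plunger axis. A bar that is fully home touches it with its nose: its centre is then 17 short of the plunger axis and its tail sticks out 62 in front of the bridge.
- plunger (a joint): Lift of the sprung ball-footed plunger (m), 0 = down at rest with its foot (a 10 wide ball) 30 above the channel floor, about 0.006 with a bar under it. Its spring presses down with 2 N at rest, about 4 N on a bar; pushing a nose ramp under it takes some 8 to 16 N along the channel.
- needle (a joint): Angle of the dark needle (rad), clockwise seen from above, 0 = pointing along the stand's x; driven by the plunger, 150 rad per m of lift, so about 0.9 with the master under it.
- bezel (a joint): Angle of the bezel with its dial face (rad), clockwise seen from above, 0 = zero mark towards the stand's x; range -1.2 to 2.2; turns with light friction (0.06 N m) and stays where it is left. The dial reads zero when this equals the needle's angle.
- dial_center (a point): Centre of the round knurled steel bezel, 62 across, 18 tall (86 to 104 above the table), on the dial's upright axis, free all round below it except for the stem; the white dial face and needle are on its top. Point: on the axis, half-way up the bezel.
- zero_mark (a point): The broad dark zero mark on the dial face, with a small raised lug on the rim over it. Point: 22 from the dial's axis; x points outward from the axis.
- needle_tip (a point): Tip of the dark needle, 22 from the dial's axis; x points outward along the needle.
- master_center (a point): Master bar: plain bare steel with two dark scribed bands round its tail, about 0.4 kg, at the start lying fully home in the comparator's channel under the plunger. 150 x 20 x 36 tall; at the nose (+x) the top slopes down over the last 23 to 23 above the underside, the tail (-x) is square. Point: its centre, 18 above the underside; x towards the nose.
- rail_center (a point): Carrier rail, to be checked: grey plastic bar with dark pockets in its sides and two cream ring collars (3 tall) on its top near the tail, about 0.25 kg, lying in the cradle at first. Same height as the master. 150 x 20 x 36 tall; at the nose (+x) the top slopes down over the last 23 to 23 above the underside, the tail (-x) is square. Point: its centre, 18 above the underside; x towards the nose.
- cradle: White storage cradle, fixed, 168 x 34: floor 6 thick under the rail, side walls 30 tall and 5 thick, end walls 42 tall; they box in both ends of the rail (pocket 156 x 24) and leave only its middle 46 mm free for fingers. Origin: centre of the underside; x along the rail towards its nose.
- mat: Flat black rubber mat, 190 x 100 x 4, fixed. Origin: centre of its underside; x along its length.
- short_block: Short plain steel block, 50 x 20 x 30, lying; a bystander; origin at its underside's centre.
- reagent: Capped amber bottle, 52 across, 110 tall; a bystander; origin at its underside's centre.
- pot: Small white screw-lid pot, 48 across, 50 tall; a bystander; origin at its underside's centre.
- driver: Screwdriver, 150 long, lying; a bystander.
- cup: Clear beaker, 66 across, 70 tall; a bystander; origin at its underside's centre.
- tip_box: Closed grey box, 85 x 120 x 55 tall; a bystander; origin at its underside's centre.
- collar: Loose cream ring, 40 across, 12 tall; a bystander; origin at its underside's centre.
Things that resemble listed ones, but are neither listed nor needed, are in the scene too. Several things look just like the mat: the one meant starts farthest to the robot's left.

How it is judged (in metres and radians):
On the way, in this order (a step that is already met when the one before it is completed fails the run):
1. the dial is zeroed on the master, which lies fully home, and the bezel is let go (angle between the x axis of needle_tip and the x axis of zero_mark, either way round below 0.1 rad and contact force between the fingers and bezel below 0.1 N and value of joint plunger above 0.0045 m and x of master_center in the frame of stand between -0.0195 and -0.0145 m and y of master_center in the frame of stand between -0.004 and 0.004 m and z of master_center in the frame of stand between 0.03 and 0.036 m), for 0.2 s.
2. the master lies on the mat and is let go (x of master_center in the frame of mat between -0.095 and 0.095 m and y of master_center in the frame of mat between -0.05 and 0.05 m and height (world z) of master_center below 0.026 m and contact force between the fingers and master below 0.1 N and linear speed of master below 0.02 m/s), for 0.2 s.
3. the carrier rail lies in the channel short of the plunger or only just under it, let go (x of rail_center in the frame of stand between -0.19 and -0.03 m and y of rail_center in the frame of stand between -0.006 and 0.006 m and z of rail_center in the frame of stand below 0.037 m and angle between the x axis of rail_center and the x axis of stand, either way round below 0.1 rad and contact force between the fingers and rail below 0.1 N), for 0.15 s.
At the end, for the whole second after the job is handed in: The rail lies along the channel, nose within 2.5 mm of the back stop, plunger resting on it; the zero mark is within 0.1 rad of the needle; the master lies down with its centre over the mat; both are let go and at rest (all of step 2 and x of rail_center in the frame of stand between -0.0195 and -0.0145 m and y of rail_center in the frame of stand between -0.004 and 0.004 m and z of rail_center in the frame of stand between 0.03 and 0.036 m and angle between the x axis of rail_center and the x axis of stand, either way round below 0.05 rad and value of joint plunger above 0.0045 m and angle between the x axis of needle_tip and the x axis of zero_mark, either way round below 0.1 rad and linear speed of rail below 0.02 m/s and contact force between the fingers and rail below 0.1 N); the robot touches nothing.
It fails at once if a bystander is moved by more than 30 mm (distance of any of short_block, reagent, pot, driver, cup, tip_box, collar from where it was at the start of the episode above 0.03 m).
It fails at once if the rail is rammed into the back stop with more than 60 N (contact force between rail and stop above 60 N).
It also fails if it takes over 72 s, if anything falls off the work surface, if the arm or the gripper's body presses on something with over 40 N, if the wrist force passes 120 N, or if a joint passes its speed limit or range.

## Robot

A 7-joint arm with a two-finger parallel gripper is mounted at the origin on the work surface. World frame = base frame: x ahead of the robot, y to its left, z up, the work surface at z = 0. Lengths are in mm, angles in rad, forces in N, time in s.
With the tool pointing down it reaches from about 400 to 750 mm from the base axis. Payload 19.5 kg.
Tool frame: the origin (TCP) lies on the centre line of the jaws, within the pads' length; the fingertips stand 11 mm ahead of it and the grasp point (between the pads) lies 8 mm behind it; z points along the fingers, y is the direction in which the jaws open and shut (so a half turn about z gives the same grasp; the last joint's range is limited). The gripper opens to 85 mm and grips with 20 to 120 N. Pads are 22 mm wide; open, the fingers measure 114 mm over their backs; the gripper's body (76 mm by 85 mm) begins 54 mm behind the grasp point. The pads swing forward as they close: fully open they stand 13 mm farther back than shut.
Start: joints at [-1.348, 0.707, -0.028, 1.485, 0.022, 0.951, -0.075], TCP at [150.476, 554.935, 242.268] pointing down, gripper open.
Joint ranges: [-2.71, 2.71], [-0.32, 2.16], [-1.57, 1.52], [0, 2.45], [-1.46, 4.6], [0, 2.02], [-2.83, 2.83]. Speed limits (rad/s): [1.89, 1.89, 2.57, 2.57, 3.01, 3.01, 3.01].

## Interface

Orientations are given as a unit quaternion [x, y, z, w].
In Python, from bench import manip, imaging, job gives the robot as it stands.
- The arm moves only by the tool move_arm, never from a script. Its argument "deltas" is a list of rows, each an object with "linear": the shift along the world's x, y, z in units of 60 mm (1.0 is 60 mm), a list of three; "twist": the turn, a rotation vector about the world's x, y, z in units of 5 degrees (1.0 is 5 degrees), a list of three. A call has exactly 8 rows; each row is the pose to reach, as a shift and turn from the pose commanded when the call began; what a row does not reach only later rows make up. A row lasts 1/8 s, in which the tool goes at most 62.5 mm and 10.7 degrees, less where a joint would pass 70% of its speed; a pose out of reach is approached as far as the arm can. A call with a gripper value outside its range is refused whole. "gripper" is the finger opening in mm, from 0 to 85.4, set as the call begins (left out, the last holds). The fingers move at their own pace and stop on an object; the grip force is fixed at half the most. Time passes only in rows, so rows that repeat a pose let the fingers close, or fill a call up. It gives the time, the measured TCP pose, the force and the opening at its end, in the units of the state.
- manip.read_state(): the state, without advancing time (a new reading comes with each control period).
- imaging.get_image(name): name is "scene" or "top"; returns a dict with "image" (420x560x3 uint8, red, green, blue), "fx", "fy", "cx", "cy" (pixels), "T" (4x4, takes a point from camera to world coordinates). Camera axes: x right, y down, z forward; pixel columns grow to the right and rows downward; lengths in mm; the calibration is good to about 2 mm. A picture is of the moment at which its call begins. There is no depth.
- job.hand_in(): hands the job in, once; it reports no verdict.
The state is a dict: "time": time; "joint_positions": joint angles; "dq": joint speeds; "joint_efforts": joint torques, N m; "position": TCP position; "ee_rot": TCP orientation; "wrist_force": force on the tool from outside, world axes, zero at the start; "torque": the same for the moment, N m; "finger_gap": finger opening in mm.
Only numpy, scipy, OpenCV 4.12 (cv2) and the standard library are available. Lean on these libraries where they do the work, as an engineer would, in place of code of your own. Each camera call takes 0.05 s, during which the arm holds its last target. There are 200 camera calls.

## Working session

There is one attempt and no reset: what is moved stays moved. The work goes in short steps, Python scripts to look and compute and a tool call to move; the robot and the scene stay as the last step left them, time stands still between calls to the robot, and variables do not carry over. Pictures are saved under pics/ and viewed, about 8 in all and at most 12, crops included, and the job is handed in when it is done.

Besides the shell and the picture viewer there is one more tool, called in YAML: its name, and indented under it one key for each argument. move_arm: Moves the arm, as the interface text tells. Its arguments: {"type":"object","properties":{"deltas":{"type":"array","items":{"type":"object","properties":{"linear":{"type":"array","items":{"type":"number"}},"twist":{"type":"array","items":{"type":"number"}}}}},"gripper":{"type":"number"}},"required":["deltas"]}

```bash
ls; mkdir -p pics
python3 - <<'E'
from bench import manip, imaging, job
import cv2,numpy as np
for n in("scene","top"):
    d=imaging.get_image(n); cv2.imwrite(f"pics/{n}0.png",d["image"][:,:,::-1]); print(n,d["fx"],d["fy"],d["cx"],d["cy"],np.round(d["T"],4).tolist())
s=manip.read_state();print(s)
E
```

```text
pics
scene 546.0067277946463 546.0067277946463 274.50089929337156 203.99533362460795 [[0.8667, 0.2767, -0.415, 1282.3973], [0.4988, -0.4681, 0.7295, -1328.1473], [0.0076, -0.8392, -0.5437, 1098.6842], [0.0, 0.0, 0.0, 1.0]]
top 441.4433970166717 441.4433970166717 284.2904241075627 211.56554621428126 [[-0.0137, -0.9818, 0.1892, 264.9822], [-0.9999, 0.0141, 0.0003, 24.4717], [-0.0029, -0.1892, -0.9819, 1322.7202], [0.0, 0.0, 0.0, 1.0]]
{'time': 0.1, 'joint_positions': array([-1.34770098,  0.70700286, -0.0276133 ,  1.48493002,  0.02197056,
        0.95089169, -0.07548208]), 'dq': array([-0.00056238, -0.00234741, -0.00180835, -0.00218253,  0.00188061,
        0.00041735, -0.00226738]), 'joint_efforts': array([ 1.64297984e-03, -8.84272528e+01,  1.23623628e+00, -2.36452335e+01,
        1.69919617e-02,  4.95439235e-03, -2.66320581e-05]), 'position': array([150.42210469, 554.75555481, 241.90123126]), 'ee_rot': array([ 1.32012747e-01,  9.91247909e-01, -4.61689725e-04, -5.88034631e-05]), 'wrist_force': array([ 0.211598  ,  0.00282145, -0.55856416]), 'torque': array([0.04056124, 0.02039406, 0.04435768]), 'finger_gap': 85.03180810559444}
```

View pics/top0.png

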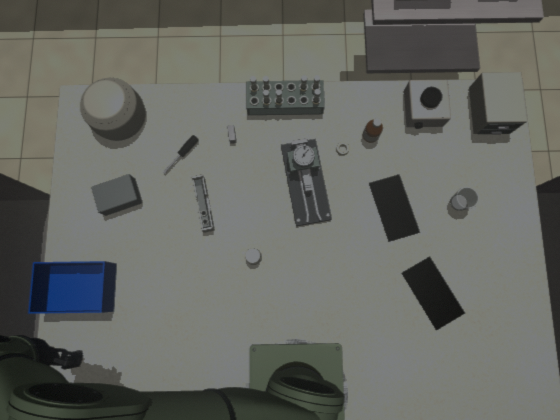

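View pics/scene0.png

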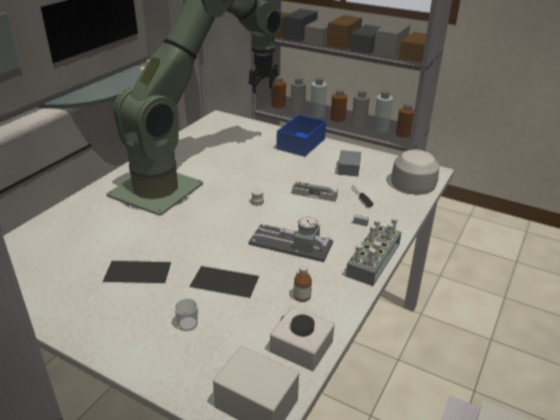

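The top view shows the stand at about (305,180), with the dial at (304,155) and the mouth towards (318,220). The cradle and rail are at (204,204). There are two mat look-alikes, at (394,208) and (433,293). Image left is the robot's left (+y), so (394,208) is the one meant. I'll enlarge the stand, cradle and mats to confirm.

```bash
cat > h.py <<'E'
from bench import manip, imaging, job
import cv2,numpy as np
def cam(n):
    d=imaging.get_image(n); return d
def ray(d,u,v,z):
    T=np.array(d["T"]); r=T[:3,:3]@np.array([(u-d["cx"])/d["fx"],(v-d["cy"])/d["fy"],1]); o=T[:3,3]
    return (o+r*(z-o[2])/r[2])
def proj(d,p):
    T=np.array(d["T"]); q=T[:3,:3].T@(np.array(p)-T[:3,3]); return np.array([d["fx"]*q[0]/q[2]+d["cx"],d["fy"]*q[1]/q[2]+d["cy"]])
def crop(d,x0,y0,w,h,k,g=1.5):
    c=d["image"][y0:y0+h,x0:x0+w,::-1]; return np.clip(cv2.resize(c,None,fx=k,fy=k,interpolation=cv2.INTER_CUBIC)*float(g),0,255).astype(np.uint8)
E
python3 - <<'E'
from h import *
d=cam("top")
a=crop(d,270,130,70,100,6,1.6); b=crop(d,185,165,40,75,6,1.6); b=cv2.copyMakeBorder(b,0,150,0,0,cv2.BORDER_CONSTANT)
cv2.imwrite("pics/c1.png",np.hstack([a,b]))
g=d["image"].max(2)
# mats
m=((g<28)).astype(np.uint8); m[:, :340]=0; m[:160]=0; m[345:]=0
cs,_=cv2.findContours(m,cv2.RETR_EXTERNAL,cv2.CHAIN_APPROX_NONE)
for c in cs:
    if cv2.contourArea(c)>300:
        P=np.array([ray(d,*p[0],4)[:2] for p in c],np.float32); print("mat",cv2.minAreaRect(P),cv2.minAreaRect(c))
E
```

```text
mat ((256.89898681640625, -413.473388671875), (153.51290893554688, 93.23532104492188), 29.3192081451416) ((435.25042724609375, 297.8907165527344), (54.441524505615234, 31.365394592285156), 57.339088439941406)
```

View pics/c1.png

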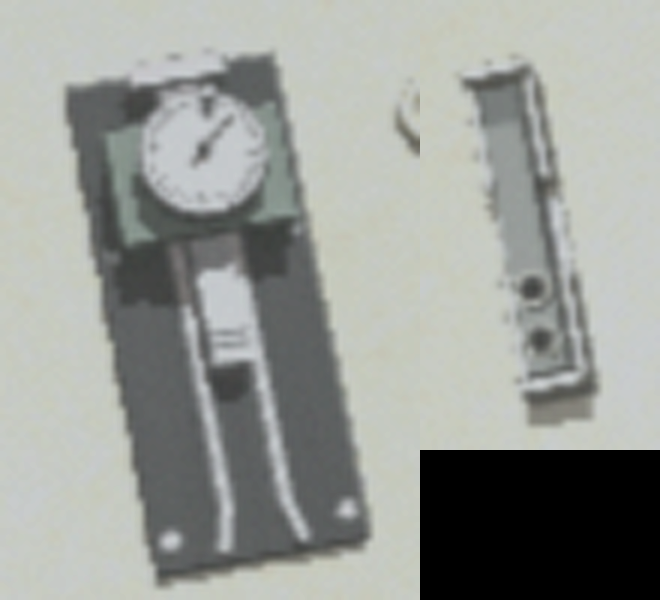

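Crop 1 (6x, top view offset 270,130): the dial centre is at crop (204,153), the zero mark at (207,102) and the needle tip at (233,117), so the bezel has to turn about 0.6 rad clockwise. The channel mouth is at the bottom of the crop, with the banded master tail at (232,345). The rail's nose points up and its collars are near the tail at the bottom. Next I'll turn these into positions.

Run:
```python
from h import *
d=cam("top"); s=cam("scene")
C=np.array([[66,88],[275,55],[370,540],[160,585]])/6+[270,130]
W=np.array([ray(d,u-.5,v-.5,15)[:2] for u,v in C]); print("base corners",W.round(1).tolist())
xd=(W[0]+W[1]-W[2]-W[3])/2; print("len",np.linalg.norm(xd),"w",np.linalg.norm(W[0]-W[1]),"yaw",np.degrees(np.arctan2(xd[1],xd[0])))
ex=xd/np.linalg.norm(xd); cen=W.mean(0); print("stand origin from base",cen+ex*55)
r=lambda x,y,z,ox=270,oy=130:ray(d,x/6+ox-.5,y/6+oy-.5,z)
print("dial",r(204,153,104),"zero",r(207,102,104),"tip",r(233,117,104))
print("master tail top mid",r(231,345,51)," rails mouth",r(223,548,22),r(305,540,22))
# cradle/rail crop offset (185,165), col offset 420
q=lambda x,y,z:r(x-420,y,z,185,165)
print("collars",q(533,288,45),q(541,338,45)); 
for n,p in dict(nt=(500,65),tail=(560,385)).items(): print(n,q(*p,42))
print("short wall outer R",q(535,65,42),q(590,385,42))
g=d["image"].max(2); m=(g<48).astype(np.uint8); m[:, :340]=0; m[:165]=0; m[345:]=0
cs,_=cv2.findContours(m,cv2.RETR_EXTERNAL,cv2.CHAIN_APPROX_NONE)
for c in cs:
    if cv2.contourArea(c)>300:
        P=np.array([ray(d,*p[0],4)[:2] for p in c],np.float32); print("mat",cv2.minAreaRect(P),cv2.minAreaRect(c)[0])
a=crop(s,240,205,100,60,8,1.5); b=crop(s,285,175,60,30,8,1.5); b=cv2.copyMakeBorder(b,0,0,0,320,cv2.BORDER_CONSTANT)
cv2.imwrite("pics/c2.png",cv2.resize(np.vstack([a,b]),None,fx=.83,fy=.83))
```

```text
base corners [[730.5, 33.7], [746.9, -75.1], [490.7, -115.7], [469.4, -10.1]]
len 262.0682829951989 w 109.9540381201916 yaw 9.271246355994341
stand origin from base [663.65698989 -32.94785131]
dial [665.08685498 -32.85163402 104.        ] zero [690.74010599 -34.86243236 104.        ] tip [682.9837638  -47.21477721 104.        ]
master tail top mid [583.23488009 -46.50681783  51.        ]  rails mouth [486.49843743 -41.65384264  22.        ] [489.95865712 -82.59674722  22.        ]
collars [511.83369378 263.49332451  45.        ] [486.84943188 259.05261963  45.        ]
nt [626.34606965 282.96604811  42.        ]
tail [463.91567028 249.83223076  42.        ]
short wall outer R [626.0907599  265.43570604  42.        ] [463.70732923 235.1556403   42.        ]
mat ((270.7891540527344, -406.651611328125), (186.3398895263672, 96.47734069824219), 28.437108993530273) (432.66522216796875, 292.79473876953125)
mat ((372.12762451171875, -757.7514038085938), (66.98799133300781, 499.7920837402344), 82.50846099853516) (548.0, 260.5)
mat ((527.7242431640625, -307.98150634765625), (185.30715942382812, 95.30433654785156), 15.765926361083984) (394.0, 207.49998474121094)
```

View pics/c2.png

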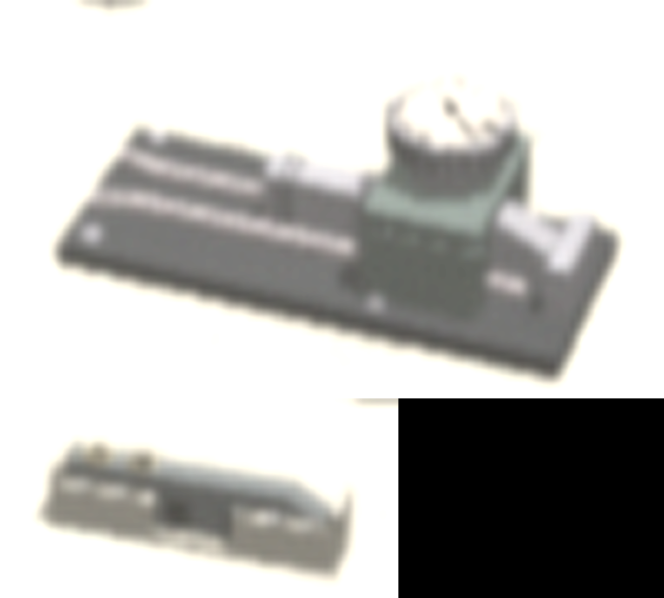

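Crop 2 (scene view) confirms the layout: the master's tail sticks out on the left, the dial is on the bridge, and the rail's nose points right, the same way as the stand's x.

| Item | Position (mm) | Yaw |
|---|---|---|
| Stand | (664.4, -33) | 9.3° |
| Cradle | (542, 268.5) | 10.3° |
| Mat meant, pixel (394,208) | (528, -308) | 15.8° |
| Other mat look-alike | (271, -407) | 28.4° |

Setting out for the dial.

move_arm:
  deltas:
    - {"linear": [0.5, -0.55, 0], "twist": [0, 0, 0]}
    - {"linear": [1.05, -1.2, 0], "twist": [0, 0, 0]}
    - {"linear": [1.6, -1.8, 0], "twist": [0, 0, 0]}
    - {"linear": [2.15, -2.45, 0], "twist": [0, 0, 0]}
    - {"linear": [2.7, -3.05, 0], "twist": [0, 0, 0]}
    - {"linear": [3.25, -3.7, 0], "twist": [0, 0, 0]}
    - {"linear": [3.8, -4.3, 0], "twist": [0, 0, 0]}
    - {"linear": [4.3, -4.9, 0], "twist": [0, 0, 0]}
  gripper: 85

```text
time: 1.25
position: [409.5, 259.6, 242.3]
ee_rot: [0.132, 0.991, -0.0, 0.0]
wrist_force: [1.2, 0.0, -0.3]
finger_gap: 84.8
```

move_arm:
  deltas:
    - {"linear": [0.6, -0.7, 0], "twist": [0, 0, 0]}
    - {"linear": [1.2, -1.4, 0], "twist": [0, 0, 0]}
    - {"linear": [1.85, -2.1, -0.1], "twist": [0, 0, 0]}
    - {"linear": [2.45, -2.8, -0.3], "twist": [0, 0, 0]}
    - {"linear": [3.1, -3.5, -0.5], "twist": [0, 0, 0]}
    - {"linear": [3.7, -4.2, -0.7], "twist": [0, 0, 0]}
    - {"linear": [4.265, -4.9, -0.87], "twist": [0, 0, 0]}
    - {"linear": [4.265, -4.9, -0.87], "twist": [0, 0, 0]}

```text
time: 2.25
position: [664.9, -37.1, 188.2]
ee_rot: [0.134, 0.991, -0.001, -0.001]
wrist_force: [-0.3, 0.6, 0.2]
finger_gap: 85.0
```

Run:
```python
from h import *
d=cam("top"); s=cam("scene"); st=manip.read_state(); print(st["position"],st["joint_positions"].round(3))
a=crop(s,240,155,110,105,5,1.5); b=crop(d,265,110,50,70,6,1.5); b=cv2.copyMakeBorder(b,0,525-420,0,0,cv2.BORDER_CONSTANT)
cv2.imwrite("pics/c3.png",np.hstack([a[:,:500],b]))
p=st["position"]; print("tcp px scene",proj(s,p),"top",proj(d,p))
```

```text
[664.16244998 -32.91752183 189.61391445] [ 0.059  0.914 -0.142  1.172  0.128  1.064  1.215]
tcp px scene [307.7607909  199.33020468] top [304.79847141 145.30762419]
```

View pics/c3.png

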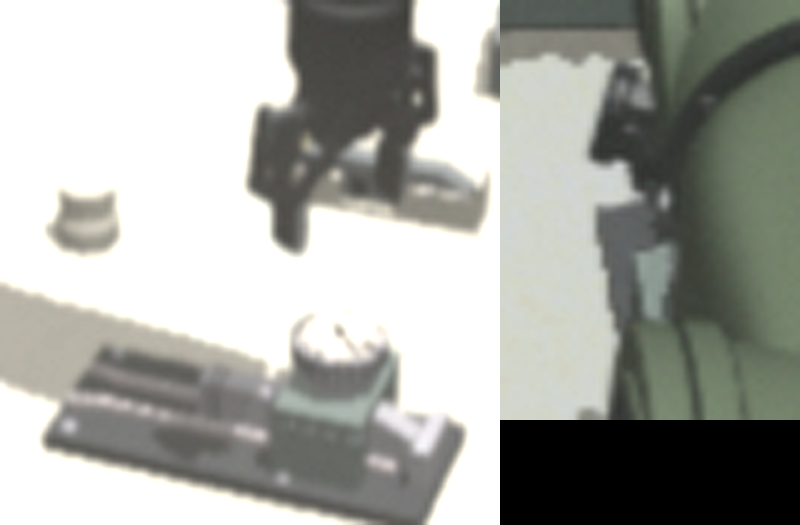

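The gripper is now over the dial, tool at (664.2, -32.9) as commanded, with the jaws well clear of everything. Descending, then closing on the bezel.

move_arm:
  deltas:
    - {"linear": [0, 0, -0.3], "twist": [0, 0, 0]}
    - {"linear": [0, 0, -0.7], "twist": [0, 0, 0]}
    - {"linear": [0, 0, -1.1], "twist": [0, 0, 0]}
    - {"linear": [0, 0, -1.4], "twist": [0, 0, 0]}
    - {"linear": [0, 0, -1.6], "twist": [0, 0, 0]}
    - {"linear": [0, 0, -1.72], "twist": [0, 0, 0]}
    - {"linear": [0, 0, -1.72], "twist": [0, 0, 0]}
    - {"linear": [0, 0, -1.72], "twist": [0, 0, 0]}

```text
time: 3.35
position: [664.6, -33.1, 87.4]
ee_rot: [0.132, 0.991, 0.0, 0.0]
wrist_force: [-0.4, -0.4, -0.1]
finger_gap: 85.1
```

move_arm:
  deltas:
    - {"linear": [0, 0, 0], "twist": [0, 0, 0]}
    - {"linear": [0, 0, 0], "twist": [0, 0, 0]}
    - {"linear": [0, 0, 0], "twist": [0, 0, 0]}
    - {"linear": [0, 0, 0], "twist": [0, 0, 0]}
    - {"linear": [0, 0, 0], "twist": [0, 0, 0]}
    - {"linear": [0, 0, 0], "twist": [0, 0, 0]}
    - {"linear": [0, 0, 0], "twist": [0, 0, 0]}
    - {"linear": [0, 0, 0], "twist": [0, 0, 0]}
  gripper: 55

```text
time: 4.35
position: [665.4, -31.0, 88.2]
ee_rot: [0.132, 0.991, 0.002, 0.001]
wrist_force: [0.7, 9.3, 11.3]
finger_gap: 60.9
```

move_arm:
  deltas:
    - {"linear": [0, 0.03, 0], "twist": [0, 0, -0.6]}
    - {"linear": [0, 0.03, 0], "twist": [0, 0, -1.6]}
    - {"linear": [0, 0.03, 0], "twist": [0, 0, -2.8]}
    - {"linear": [0, 0.03, 0], "twist": [0, 0, -4.0]}
    - {"linear": [0, 0.03, 0], "twist": [0, 0, -5.2]}
    - {"linear": [0, 0.03, 0], "twist": [0, 0, -6.3]}
    - {"linear": [0, 0.03, 0], "twist": [0, 0, -7.1]}
    - {"linear": [0, 0.03, 0], "twist": [0, 0, -7.1]}

```text
time: 5.35
position: [665.5, -30.7, 88.2]
ee_rot: [0.428, 0.904, 0.001, 0.001]
wrist_force: [2.1, 1.7, 10.6]
finger_gap: 60.3
```

Run:
```python
from h import *
s=cam("scene"); st=manip.read_state(); print(st["position"],st["ee_rot"],st["wrist_force"],st["finger_gap"])
cv2.imwrite("pics/c4.png",crop(s,280,195,55,55,10,1.4))
```

```text
[665.52632011 -30.7333808   88.15385073] [0.42793228 0.90380938 0.00091205 0.00131572] [2.14587424 1.97431559 9.65333118] 60.44940416628801
```

View pics/c4.png

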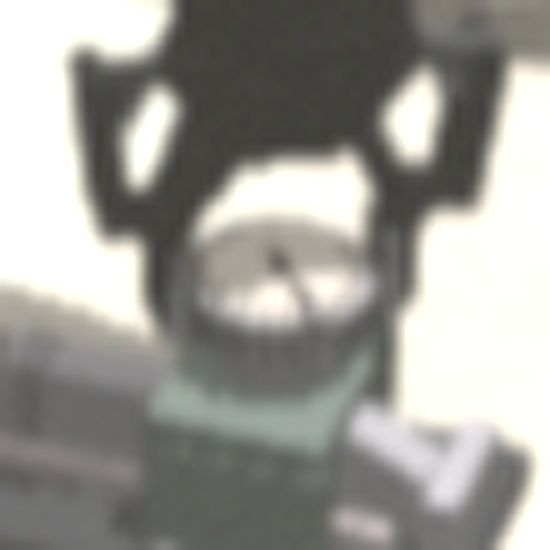

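The needle (hub at crop (275,258)) and the zero mark (near (305,310)) form one straight line. I'll release, lift, and swing aside while turning the jaws to the bar's yaw, then check from the top.

move_arm:
  deltas:
    - {"linear": [0, 0, 0], "twist": [0, 0, 0]}
    - {"linear": [0, 0, 0], "twist": [0, 0, 0]}
    - {"linear": [0, 0, 0], "twist": [0, 0, 0]}
    - {"linear": [0, 0, 0], "twist": [0, 0, 0]}
    - {"linear": [0, 0, 0.2], "twist": [0, 0, 0]}
    - {"linear": [0, 0, 0.5], "twist": [0, 0, 0]}
    - {"linear": [0, 0, 0.8], "twist": [0, 0, 0]}
    - {"linear": [0, 0, 1.1], "twist": [0, 0, 0]}
  gripper: 85

```text
time: 6.4
position: [664.6, -31.3, 154.8]
ee_rot: [0.428, 0.904, 0.0, 0.0]
wrist_force: [-0.7, -0.3, -0.1]
finger_gap: 84.8
```

move_arm:
  deltas:
    - {"linear": [-0.2, 0.3, 0.1], "twist": [0, 0, 1.5]}
    - {"linear": [-0.4, 0.7, 0.1], "twist": [0, 0, 3.2]}
    - {"linear": [-0.7, 1.2, 0.1], "twist": [0, 0, 5]}
    - {"linear": [-1, 1.8, 0.1], "twist": [0, 0, 6.8]}
    - {"linear": [-1.3, 2.4, 0.1], "twist": [0, 0, 8.6]}
    - {"linear": [-1.5, 2.8, 0.1], "twist": [0, 0, 10.4]}
    - {"linear": [-1.7, 3, 0.1], "twist": [0, 0, 12]}
    - {"linear": [-1.7, 3, 0.1], "twist": [0, 0, 12]}

```text
time: 7.4
position: [562.3, 149.3, 160.0]
ee_rot: [-0.082, 0.997, 0.0, 0.0]
wrist_force: [1.2, -0.0, -0.1]
finger_gap: 84.8
```

Run:
```python
from h import *
d=cam("top"); s=cam("scene"); st=manip.read_state(); print(st["position"],st["ee_rot"],st["joint_positions"].round(2))
a=crop(d,286,138,38,38,14,1.4); b=crop(s,290,205,40,38,14,1.4)[:,:268]
cv2.imwrite("pics/c5.png",np.hstack([a,b]))
```

```text
[563.05292937 147.94542599 159.49464138] [-7.92035898e-02  9.96858297e-01 -3.09093593e-04  4.82084418e-04] [-0.21  0.83 -0.21  1.56  0.22  0.78  1.22]
```

View pics/c5.png

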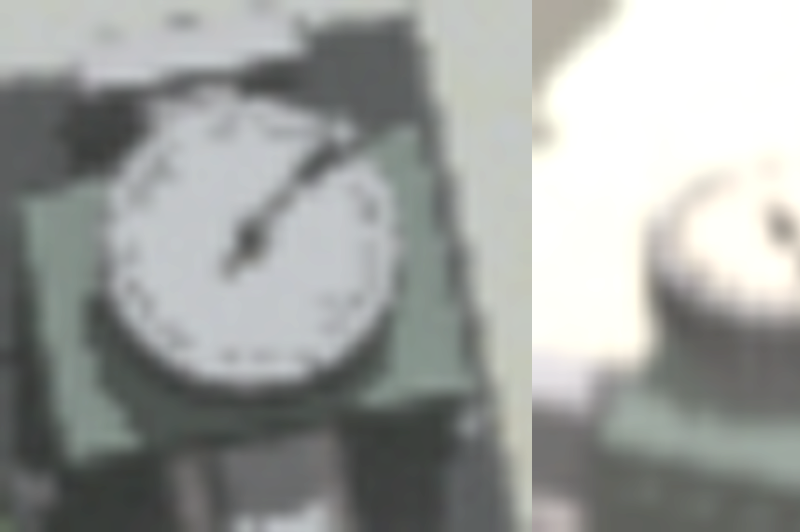

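Crop 5 shows the bezel set. The zero mark is at crop (325,160), the lug at (345,130) and the needle runs (228,272)→(310,178), so they agree to within a few degrees. A polar profile will put a number on it.

Run:
```python
from h import *
d=cam("top"); g=255-cv2.cvtColor(d["image"],cv2.COLOR_RGB2GRAY).astype(np.float32)
xs=np.linspace(-32,32,257); c=ray(d,252/14+286-.5,237/14+138-.5,104)[:2]; print(c)
def line(c):
  th=np.radians(np.arange(-75,-5,0.5))
  for r in (-7,6,9,12,14,16,18,20,22,24,26,29):
    v=[]
    for t in th:
        u=proj(d,[c[0]+r*np.cos(t),c[1]+r*np.sin(t),104]); v.append(float(cv2.getRectSubPix(g,(1,1),tuple(map(float,u)))[0,0]))
    v=np.array(v); w=np.clip(v-np.percentile(v,40)-15,0,None); k=np.argmax(v); m=abs(np.degrees(th)-np.degrees(th[k]))<20
    print(r,np.degrees(th[k]).round(1),"cent",np.degrees((w*th*m).sum()/max((w*m).sum(),1e-9)).round(1),v.max().round())
line(c)
```

```text
[666.8067538  -32.88944643]
-7 -39.0 cent -38.8 152.0
6 -38.0 cent 0.0 147.0
9 -36.5 cent -37.1 151.0
12 -38.5 cent -39.5 147.0
14 -39.0 cent -39.5 145.0
16 -40.0 cent -40.3 163.0
18 -43.0 cent -41.6 176.0
20 -42.0 cent -41.5 182.0
22 -42.5 cent -42.0 185.0
24 -43.0 cent -43.3 181.0
26 -42.5 cent -43.1 173.0
29 -49.0 cent -48.5 171.0
```

Run:
```python
from h import *
from scipy.optimize import least_squares
for n in("top","scene"):
    ims=[cam(n) for _ in range(3)]; d=ims[0]; G=np.mean([cv2.cvtColor(i["image"],cv2.COLOR_RGB2GRAY) for i in ims],0)
    # rectify to plane z=104, 0.5mm/px, centre (666,-33)
    R=70; N=281; X,Y=np.meshgrid(np.linspace(-35,35,N),np.linspace(-35,35,N)); 
    P=np.stack([666-Y,-32-X],-1).reshape(-1,2)
    U=np.array([proj(d,[p[0],p[1],104]) for p in P]).reshape(N,N,2).astype(np.float32)
    W=cv2.remap(G.astype(np.float32),U[...,0],U[...,1],cv2.INTER_CUBIC)
    cv2.imwrite(f"rect_{n}.png",cv2.resize(np.clip(W*1.3,0,255).astype(np.uint8),(400,400)))
cv2.imwrite("pics/c6.png",np.hstack([cv2.imread("rect_top.png"),cv2.imread("rect_scene.png")]))
```

```text
(no output)
```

View pics/c6.png

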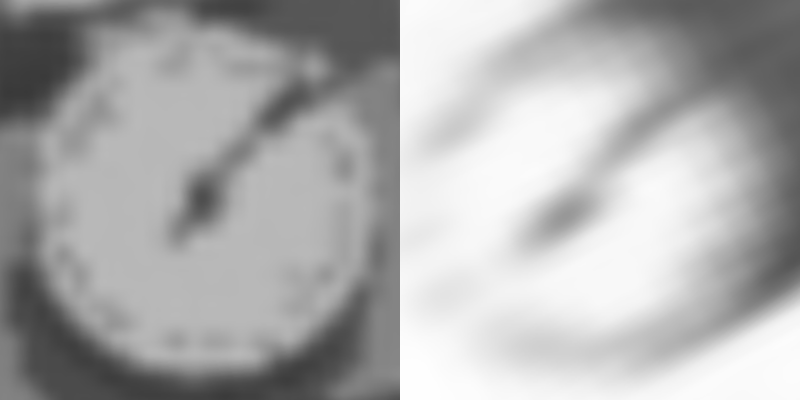

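Crop 6 (face rectified): from the face centre at (206,198), the zero mark at (290,98) lies at about 40°, the lug at 39.8° and the needle at about 39°. That's inside the 0.1 rad tolerance, so I'm leaving the bezel as is. Now the master's tail.

move_arm:
  deltas:
    - {"linear": [0.05, -0.4, 0], "twist": [0, 0, 0]}
    - {"linear": [0.1, -1, 0], "twist": [0, 0, 0]}
    - {"linear": [0.2, -1.7, -0.1], "twist": [0, 0, 0]}
    - {"linear": [0.28, -2.4, -0.3], "twist": [0, 0, 0]}
    - {"linear": [0.35, -2.9, -0.5], "twist": [0, 0, 0]}
    - {"linear": [0.387, -3.22, -0.7], "twist": [0, 0, 0]}
    - {"linear": [0.387, -3.22, -0.9], "twist": [0, 0, 0]}
    - {"linear": [0.387, -3.22, -1], "twist": [0, 0, 0]}

```text
time: 8.85
position: [585.4, -42.9, 98.1]
ee_rot: [-0.082, 0.997, 0.0, -0.0]
wrist_force: [0.6, -0.3, -0.7]
finger_gap: 84.6
```

move_arm:
  deltas:
    - {"linear": [0, 0, -0.2], "twist": [0, 0, 0]}
    - {"linear": [0, 0, -0.5], "twist": [0, 0, 0]}
    - {"linear": [0, 0, -0.8], "twist": [0, 0, 0]}
    - {"linear": [0, 0, -0.95], "twist": [0, 0, 0]}
    - {"linear": [0, 0, -1.02], "twist": [0, 0, 0]}
    - {"linear": [0, 0, -1.02], "twist": [0, 0, 0]}
    - {"linear": [0, 0, -1.02], "twist": [0, 0, 0]}
    - {"linear": [0, 0, -1.02], "twist": [0, 0, 0]}

```text
time: 9.85
position: [585.8, -44.5, 38.0]
ee_rot: [-0.081, 0.997, -0.0, 0.0]
wrist_force: [0.2, 0.0, 0.4]
finger_gap: 85.0
```

move_arm:
  deltas:
    - {"linear": [0, 0, 0], "twist": [0, 0, 0]}
    - {"linear": [0, 0, 0], "twist": [0, 0, 0]}
    - {"linear": [0, 0, 0], "twist": [0, 0, 0]}
    - {"linear": [0, 0, 0], "twist": [0, 0, 0]}
    - {"linear": [0, 0, 0], "twist": [0, 0, 0]}
    - {"linear": [0, 0, 0], "twist": [0, 0, 0]}
    - {"linear": [0, 0, 0], "twist": [0, 0, 0]}
    - {"linear": [0, 0, 0], "twist": [0, 0, 0]}
  gripper: 10

```text
time: 10.85
position: [585.6, -44.4, 37.8]
ee_rot: [-0.081, 0.997, -0.0, 0.0]
wrist_force: [-1.1, 1.1, 6.5]
finger_gap: 18.7
```

move_arm:
  deltas:
    - {"linear": [-0.1, -0.016, 0], "twist": [0, 0, 0]}
    - {"linear": [-0.3, -0.049, 0], "twist": [0, 0, 0]}
    - {"linear": [-0.6, -0.098, 0], "twist": [0, 0, 0]}
    - {"linear": [-0.9, -0.147, 0], "twist": [0, 0, 0]}
    - {"linear": [-1.2, -0.197, 0], "twist": [0, 0, 0]}
    - {"linear": [-1.45, -0.238, 0], "twist": [0, 0, 0]}
    - {"linear": [-1.65, -0.27, 0], "twist": [0, 0, 0]}
    - {"linear": [-1.65, -0.27, 0], "twist": [0, 0, 0]}

```text
time: 11.85
position: [485.6, -60.9, 37.8]
ee_rot: [-0.081, 0.997, -0.0, -0.001]
wrist_force: [-6.5, -0.5, 9.1]
finger_gap: 19.0
```

move_arm:
  deltas:
    - {"linear": [0, 0, 0], "twist": [0, 0, 0]}
    - {"linear": [0, 0, 0], "twist": [0, 0, 0]}
    - {"linear": [0, 0, 0], "twist": [0, 0, 0]}
    - {"linear": [0, 0, 0], "twist": [0, 0, 0]}
    - {"linear": [0.2, 0.033, 0], "twist": [0, 0, 0]}
    - {"linear": [0.5, 0.082, 0], "twist": [0, 0, 0]}
    - {"linear": [0.8, 0.131, 0], "twist": [0, 0, 0]}
    - {"linear": [1.0, 0.164, 0], "twist": [0, 0, 0]}
  gripper: 60

```text
time: 12.85
position: [547.3, -50.7, 37.7]
ee_rot: [-0.081, 0.997, -0.0, 0.0]
wrist_force: [-0.1, -0.4, -0.2]
finger_gap: 59.9
```

move_arm:
  deltas:
    - {"linear": [0, 0, 0], "twist": [0, 0, 0]}
    - {"linear": [0, 0, 0], "twist": [0, 0, 0]}
    - {"linear": [0, 0, 0], "twist": [0, 0, 0]}
    - {"linear": [0, 0, 0], "twist": [0, 0, 0]}
    - {"linear": [0, 0, 0], "twist": [0, 0, 0]}
    - {"linear": [0, 0, 0], "twist": [0, 0, 0]}
    - {"linear": [0, 0, 0], "twist": [0, 0, 0]}
    - {"linear": [0, 0, 0], "twist": [0, 0, 0]}
  gripper: 10

```text
time: 13.85
position: [546.1, -50.9, 37.8]
ee_rot: [-0.081, 0.997, -0.0, -0.0]
wrist_force: [-3.0, -0.4, 5.7]
finger_gap: 18.6
```

move_arm:
  deltas:
    - {"linear": [0, 0, 0.2], "twist": [0, 0, 0]}
    - {"linear": [0, 0, 0.6], "twist": [0, 0, 0]}
    - {"linear": [0, 0, 1.0], "twist": [0, 0, 0]}
    - {"linear": [0, -0.2, 1.3], "twist": [0, 0, 0]}
    - {"linear": [-0.05, -0.7, 1.4], "twist": [0, 0, 0.3]}
    - {"linear": [-0.1, -1.4, 1.4], "twist": [0, 0, 0.6]}
    - {"linear": [-0.2, -2.1, 1.4], "twist": [0, 0, 1]}
    - {"linear": [-0.3, -2.8, 1.4], "twist": [0, 0, 1.3]}

```text
time: 14.85
position: [528.2, -220.3, 122.3]
ee_rot: [-0.138, 0.99, -0.0, 0.0]
wrist_force: [0.4, -0.4, -3.1]
finger_gap: 18.8
```

move_arm:
  deltas:
    - {"linear": [-0.05, -0.7, 0], "twist": [0, 0, 0]}
    - {"linear": [-0.07, -1.2, -0.1], "twist": [0, 0, 0]}
    - {"linear": [-0.07, -1.49, -0.4], "twist": [0, 0, 0]}
    - {"linear": [-0.07, -1.49, -0.8], "twist": [0, 0, 0]}
    - {"linear": [-0.07, -1.49, -1.1], "twist": [0, 0, 0]}
    - {"linear": [-0.07, -1.49, -1.3], "twist": [0, 0, 0]}
    - {"linear": [-0.07, -1.49, -1.4], "twist": [0, 0, 0]}
    - {"linear": [-0.07, -1.49, -1.4], "twist": [0, 0, 0]}

```text
time: 15.85
position: [524.5, -308.1, 37.7]
ee_rot: [-0.138, 0.99, -0.0, 0.0]
wrist_force: [0.2, -0.2, -2.7]
finger_gap: 19.0
```

Run:
```python
from h import *
s=cam("scene");d=cam("top"); st=manip.read_state(); print(st["time"],st["position"],st["wrist_force"],st["finger_gap"])
a=crop(s,150,205,190,110,4,1.5)[:, :480]; b=crop(d,270,130,80,110,4,1.5)
cv2.imwrite("pics/c7.png",np.hstack([a,b]))
```

```text
15.95 [ 524.67592273 -308.286072     38.18606143] [ 0.45354856 -0.2409507  -3.08153068] 19.14545604684711
```

View pics/c7.png

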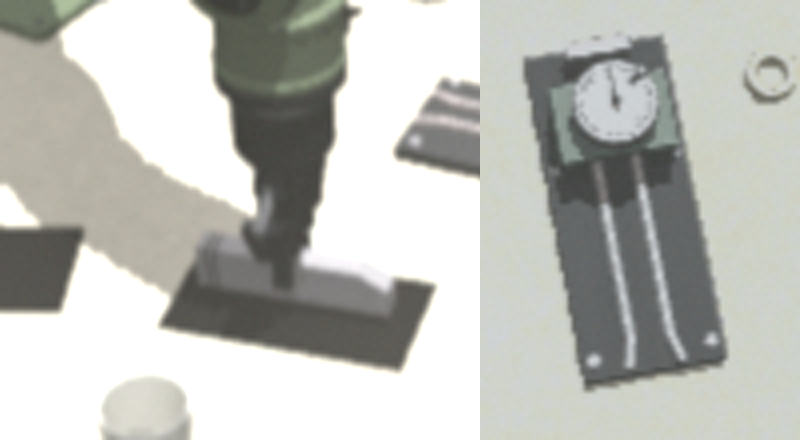

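Crop 7 shows the master held over the chosen mat, level, with its centre over it. The channel is empty and the needle is back at rest. Laying the master down.

move_arm:
  deltas:
    - {"linear": [0, 0, -0.06], "twist": [0, 0, 0]}
    - {"linear": [0, 0, -0.12], "twist": [0, 0, 0]}
    - {"linear": [0, 0, -0.16], "twist": [0, 0, 0]}
    - {"linear": [0, 0, -0.18], "twist": [0, 0, 0]}
    - {"linear": [0, 0, -0.18], "twist": [0, 0, 0]}
    - {"linear": [0, 0, -0.18], "twist": [0, 0, 0]}
    - {"linear": [0, 0, -0.18], "twist": [0, 0, 0]}
    - {"linear": [0, 0, -0.18], "twist": [0, 0, 0]}

```text
time: 16.95
position: [524.4, -308.3, 26.9]
ee_rot: [-0.138, 0.99, -0.0, 0.0]
wrist_force: [0.4, -0.6, -3.1]
finger_gap: 18.7
```

Run:
```python
from h import *
st=manip.read_state(); print(st["time"],st["position"],st["wrist_force"],st["finger_gap"])
d=cam("top"); G=255-np.mean([cv2.cvtColor(cam("top")["image"],cv2.COLOR_RGB2GRAY) for _ in range(2)],0).astype(np.float32)
for c in ([666.8,-32.9],[666,-32]):
  th=np.radians(np.arange(-65,-20,0.5))
  for r in (17,19,21,23,25):
    v=np.array([cv2.getRectSubPix(G,(1,1),tuple(map(float,proj(d,[c[0]+r*np.cos(t),c[1]+r*np.sin(t),104]))))[0,0] for t in th])
    w=np.clip(v-np.median(v)-15,0,None); k=np.argmax(v); w[abs(th-th[k])>.35]=0
    print(r,np.degrees(th[k]),np.degrees((w*th).sum()/w.sum()).round(1),v.max().round())
```

```text
16.95 [ 524.41079286 -308.25071939   26.86145604] [ 0.44757962 -0.58692859 -3.06608572] 18.71941178099067
17 -39.0 -40.6 159.0
19 -44.0 -42.5 173.0
21 -39.5 -41.5 182.0
23 -45.0 -43.1 184.0
25 -41.0 -43.3 178.0
17 -41.0 -40.6 144.0
19 -42.5 -42.8 165.0
21 -42.5 -42.0 176.0
23 -42.5 -42.3 183.0
25 -43.5 -43.7 181.0
```

The zero mark alone reads about -42° world, which is 0.895 rad on the stand and matches the expected needle angle of about 0.9. The wrist still carries the master's weight, so I'll lower a touch more and release.

move_arm:
  deltas:
    - {"linear": [0, 0, -0.015], "twist": [0, 0, 0]}
    - {"linear": [0, 0, -0.03], "twist": [0, 0, 0]}
    - {"linear": [0, 0, -0.03], "twist": [0, 0, 0]}
    - {"linear": [0, 0, -0.03], "twist": [0, 0, 0]}
    - {"linear": [0, 0, -0.03], "twist": [0, 0, 0]}
    - {"linear": [0, 0, -0.03], "twist": [0, 0, 0]}
    - {"linear": [0, 0, -0.03], "twist": [0, 0, 0]}
    - {"linear": [0, 0, -0.03], "twist": [0, 0, 0]}

```text
time: 18.1
position: [524.4, -308.3, 26.7]
ee_rot: [-0.138, 0.99, -0.0, 0.0]
wrist_force: [-10.4, 4.7, 31.9]
finger_gap: 18.8
```

move_arm:
  deltas:
    - {"linear": [0, 0, 0], "twist": [0, 0, 0]}
    - {"linear": [0, 0, 0], "twist": [0, 0, 0]}
    - {"linear": [0, 0, 0], "twist": [0, 0, 0]}
    - {"linear": [0, 0, 0], "twist": [0, 0, 0]}
    - {"linear": [0, 0, 0.3], "twist": [0, 0, 0]}
    - {"linear": [0, 0, 0.9], "twist": [0, 0, 0]}
    - {"linear": [0, 0, 1.6], "twist": [0, 0, 0]}
    - {"linear": [0, 0, 2.2], "twist": [0, 0, 0]}
  gripper: 60

```text
time: 19.1
position: [524.5, -308.2, 159.9]
ee_rot: [-0.138, 0.99, -0.0, 0.001]
wrist_force: [-0.6, -1.2, -0.6]
finger_gap: 60.2
```

Contact showed at 32 N, and the master is released on the mat. Now over to the rail in the cradle.

move_arm:
  deltas:
    - {"linear": [0, 0.4, 0], "twist": [0, 0, -0.2]}
    - {"linear": [0, 1.1, 0], "twist": [0, 0, -0.4]}
    - {"linear": [0.05, 1.9, 0], "twist": [0, 0, -0.6]}
    - {"linear": [0.1, 2.7, 0], "twist": [0, 0, -0.8]}
    - {"linear": [0.15, 3.5, 0], "twist": [0, 0, -1.0]}
    - {"linear": [0.2, 4.3, 0], "twist": [0, 0, -1.1]}
    - {"linear": [0.25, 5.1, 0], "twist": [0, 0, -1.1]}
    - {"linear": [0.293, 5.9, 0], "twist": [0, 0, -1.1]}

```text
time: 20.1
position: [542.0, 47.4, 158.3]
ee_rot: [-0.09, 0.996, 0.0, 0.001]
wrist_force: [0.6, 0.2, -0.1]
finger_gap: 59.9
```

move_arm:
  deltas:
    - {"linear": [0, 0.7, 0], "twist": [0, 0, 0]}
    - {"linear": [0, 1.4, 0], "twist": [0, 0, 0]}
    - {"linear": [0, 2.1, 0], "twist": [0, 0, 0]}
    - {"linear": [0, 2.8, 0], "twist": [0, 0, 0]}
    - {"linear": [0, 3.3, -0.3], "twist": [0, 0, 0]}
    - {"linear": [0, 3.65, -0.7], "twist": [0, 0, 0]}
    - {"linear": [0, 3.73, -0.9], "twist": [0, 0, 0]}
    - {"linear": [0, 3.73, -0.9], "twist": [0, 0, 0]}

```text
time: 21.1
position: [542.0, 268.9, 103.3]
ee_rot: [-0.09, 0.996, -0.0, -0.0]
wrist_force: [1.6, -1.5, 0.2]
finger_gap: 60.0
```

Run:
```python
from h import *
s=cam("scene");d=cam("top"); st=manip.read_state(); print(st["time"],st["position"],st["ee_rot"])
a=crop(s,265,120,100,100,5,1.4); b=crop(d,180,165,50,80,6,1.5); b=cv2.copyMakeBorder(b,0,20,0,0,cv2.BORDER_CONSTANT)
cv2.imwrite("pics/c8.png",np.hstack([a,b]))
p=st["position"]; 
for z in (20,42): q=[p[0],p[1],z]; print(proj(s,q),(proj(s,q)-[265,120]+.5)*5)
```

```text
21.2 [542.53701309 268.65036176 104.09729533] [-8.94510952e-02  9.95991099e-01 -8.36657194e-05  4.75170660e-04]
[313.49542414 191.53601108] [244.97712069 360.18005538]
[313.76789128 186.53707401] [246.33945639 335.18537003]
```

View pics/c8.png

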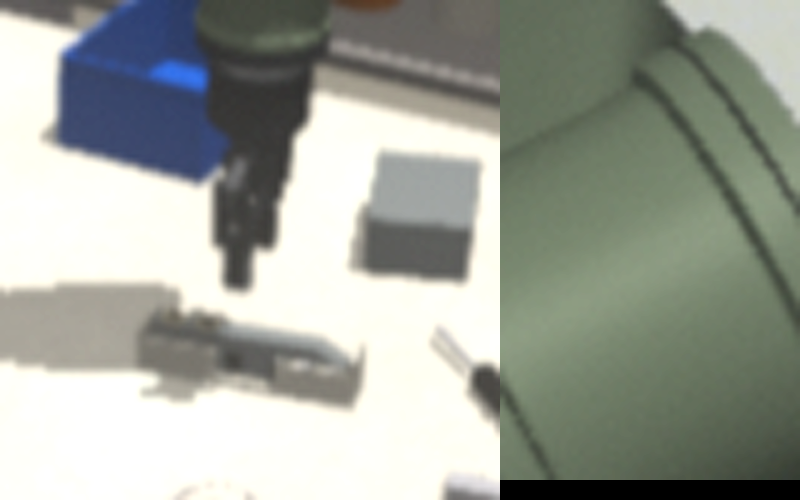

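Crop 8 shows the gripper over the cradle. The finger window runs about (217–277, 365) in the crop, centred at 247, while the jaws' projection lands near 238, so the window is some 5 mm further towards the nose. Correcting and descending.

move_arm:
  deltas:
    - {"linear": [0.083, 0.015, -0.2], "twist": [0, 0, 0]}
    - {"linear": [0.083, 0.015, -0.5], "twist": [0, 0, 0]}
    - {"linear": [0.083, 0.015, -0.8], "twist": [0, 0, 0]}
    - {"linear": [0.083, 0.015, -1.05], "twist": [0, 0, 0]}
    - {"linear": [0.083, 0.015, -1.2], "twist": [0, 0, 0]}
    - {"linear": [0.083, 0.015, -1.26], "twist": [0, 0, 0]}
    - {"linear": [0.083, 0.015, -1.26], "twist": [0, 0, 0]}
    - {"linear": [0.083, 0.015, -1.26], "twist": [0, 0, 0]}

```text
time: 22.2
position: [547.2, 270.6, 27.9]
ee_rot: [-0.09, 0.996, 0.0, 0.0]
wrist_force: [-0.7, -0.5, 0.1]
finger_gap: 60.0
```

move_arm:
  deltas:
    - {"linear": [0, 0, 0], "twist": [0, 0, 0]}
    - {"linear": [0, 0, 0], "twist": [0, 0, 0]}
    - {"linear": [0, 0, 0], "twist": [0, 0, 0]}
    - {"linear": [0, 0, 0], "twist": [0, 0, 0]}
    - {"linear": [0, 0, 0], "twist": [0, 0, 0]}
    - {"linear": [0, 0, 0], "twist": [0, 0, 0]}
    - {"linear": [0, 0, 0], "twist": [0, 0, 0]}
    - {"linear": [0, 0, 0], "twist": [0, 0, 0]}
  gripper: 10

```text
time: 23.2
position: [547.0, 271.2, 27.9]
ee_rot: [-0.09, 0.996, 0.0, 0.0]
wrist_force: [-0.8, 3.2, 5.4]
finger_gap: 18.6
```

move_arm:
  deltas:
    - {"linear": [0, 0, 0.2], "twist": [0, 0, 0]}
    - {"linear": [0, 0, 0.6], "twist": [0, 0, 0]}
    - {"linear": [0, 0, 1.0], "twist": [0, 0, 0]}
    - {"linear": [0, 0, 1.4], "twist": [0, 0, 0]}
    - {"linear": [0, -0.2, 1.7], "twist": [0, 0, 0]}
    - {"linear": [-0.03, -0.8, 1.8], "twist": [0, 0, 0]}
    - {"linear": [-0.06, -1.5, 1.8], "twist": [0, 0, -0.1]}
    - {"linear": [-0.1, -2.2, 1.8], "twist": [0, 0, -0.2]}

```text
time: 24.2
position: [540.6, 136.0, 135.9]
ee_rot: [-0.081, 0.997, -0.0, -0.0]
wrist_force: [0.7, -0.4, -2.4]
finger_gap: 18.7
```

move_arm:
  deltas:
    - {"linear": [-0.01, -0.7, 0], "twist": [0, 0, 0]}
    - {"linear": [-0.02, -1.4, 0], "twist": [0, 0, 0]}
    - {"linear": [-0.03, -2.1, 0], "twist": [0, 0, 0]}
    - {"linear": [-0.03, -2.7, 0], "twist": [0, 0, 0]}
    - {"linear": [-0.03, -3.1, -0.3], "twist": [0, 0, 0]}
    - {"linear": [-0.03, -3.18, -0.7], "twist": [0, 0, 0]}
    - {"linear": [-0.03, -3.18, -1.0], "twist": [0, 0, 0]}
    - {"linear": [-0.03, -3.18, -1.2], "twist": [0, 0, 0]}

```text
time: 25.2
position: [538.6, -53.1, 63.0]
ee_rot: [-0.081, 0.997, -0.0, -0.0]
wrist_force: [-0.7, -0.0, -3.0]
finger_gap: 18.6
```

Run:
```python
from h import *
s=cam("scene"); s=cam("scene");d=cam("top"); st=manip.read_state(); print(st["time"],st["position"],st["ee_rot"],st["wrist_force"],st["finger_gap"])
a=crop(s,225,190,100,75,8,1.4)
cv2.imwrite("pics/c9.png",a)
```

```text
25.35 [538.91749613 -52.57438149  63.53256481] [-8.12440363e-02  9.96694191e-01 -1.28414505e-04 -2.83423241e-04] [-0.35997245  0.20740602 -2.59359468] 18.990683613171942
```

View pics/c9.png

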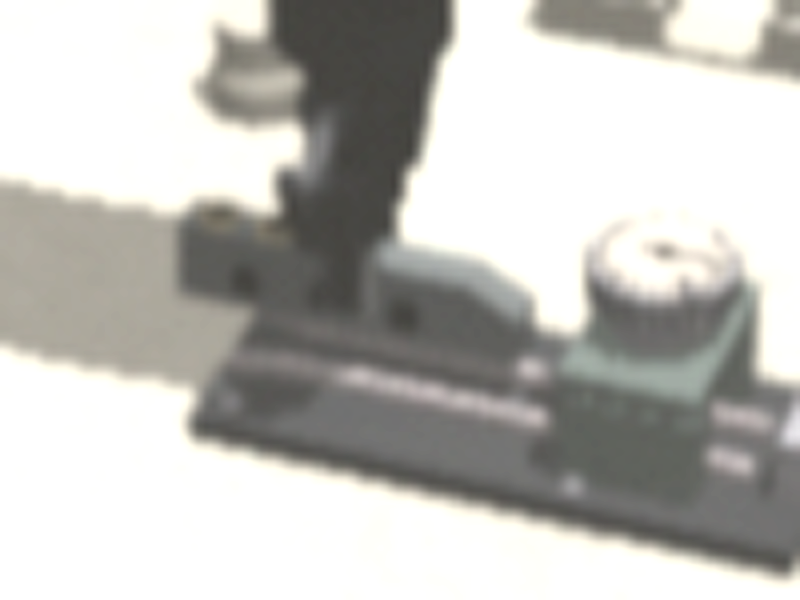

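Crop 9 shows the rail held level, nose at (535,310) towards the dial and short of the bridge, above the channel. Lowering.

move_arm:
  deltas:
    - {"linear": [0, 0.008, -0.1], "twist": [0, 0, 0]}
    - {"linear": [0, 0.008, -0.2], "twist": [0, 0, 0]}
    - {"linear": [0, 0.008, -0.28], "twist": [0, 0, 0]}
    - {"linear": [0, 0.008, -0.34], "twist": [0, 0, 0]}
    - {"linear": [0, 0.008, -0.38], "twist": [0, 0, 0]}
    - {"linear": [0, 0.008, -0.41], "twist": [0, 0, 0]}
    - {"linear": [0, 0.008, -0.42], "twist": [0, 0, 0]}
    - {"linear": [0, 0.008, -0.42], "twist": [0, 0, 0]}

```text
time: 26.35
position: [539.2, -51.9, 38.3]
ee_rot: [-0.081, 0.997, -0.0, 0.0]
wrist_force: [0.4, -0.4, -1.3]
finger_gap: 19.1
```

The rail is down between the guide rails, its underside at about 16 mm. Release, lift, close the fingers and go behind the tail.

move_arm:
  deltas:
    - {"linear": [0, 0, 0], "twist": [0, 0, 0]}
    - {"linear": [0, 0, 0], "twist": [0, 0, 0]}
    - {"linear": [0, 0, 0], "twist": [0, 0, 0]}
    - {"linear": [0, 0, 0], "twist": [0, 0, 0]}
    - {"linear": [0, 0, 0.1], "twist": [0, 0, 0]}
    - {"linear": [0, 0, 0.4], "twist": [0, 0, 0]}
    - {"linear": [0, 0, 0.8], "twist": [0, 0, 0]}
    - {"linear": [0, 0, 1.2], "twist": [0, 0, 0]}
  gripper: 50

```text
time: 27.35
position: [539.1, -51.8, 111.4]
ee_rot: [-0.081, 0.997, -0.0, 0.0]
wrist_force: [-0.2, -0.6, -0.4]
finger_gap: 49.9
```

move_arm:
  deltas:
    - {"linear": [-0.3, -0.05, 0], "twist": [0, 0, 0]}
    - {"linear": [-0.8, -0.131, 0], "twist": [0, 0, 0]}
    - {"linear": [-1.3, -0.213, 0], "twist": [0, 0, 0]}
    - {"linear": [-1.65, -0.27, 0], "twist": [0, 0, 0]}
    - {"linear": [-1.7, -0.278, -0.3], "twist": [0, 0, 0]}
    - {"linear": [-1.7, -0.278, -0.7], "twist": [0, 0, 0]}
    - {"linear": [-1.7, -0.278, -1.1], "twist": [0, 0, 0]}
    - {"linear": [-1.7, -0.278, -1.2], "twist": [0, 0, 0]}
  gripper: 0

```text
time: 28.35
position: [436.8, -68.4, 37.7]
ee_rot: [-0.081, 0.997, -0.0, -0.001]
wrist_force: [-0.1, 0.0, -0.3]
finger_gap: 0.2
```

Run:
```python
from h import *
s=cam("scene");d=cam("top"); st=manip.read_state(); print(st["time"],st["position"],st["wrist_force"],st["finger_gap"])
a=crop(s,215,195,100,75,5,1.4); b=crop(d,270,130,70,100,4,1.5)[:375]
b=cv2.copyMakeBorder(b,0,375-b.shape[0],0,0,cv2.BORDER_CONSTANT)
cv2.imwrite("pics/c10.png",np.hstack([a,b]))
```

```text
28.45 [437.09420555 -68.46812503  38.38936646] [ 0.04380123 -0.55974378  0.21243567] -0.10409379224725289
```

View pics/c10.png

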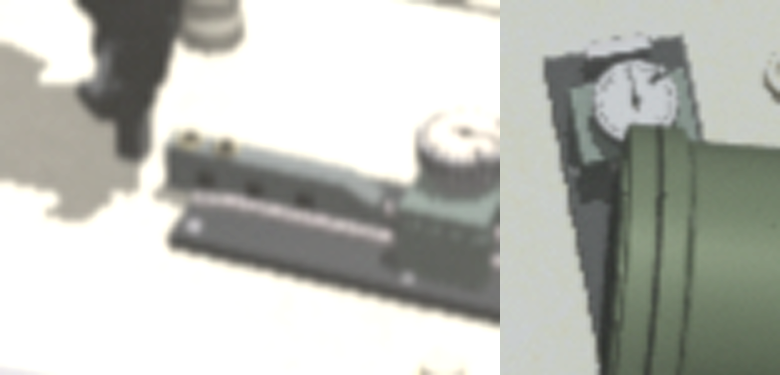

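Crop 10 shows the rail lying low in the channel, its tail at crop (165,165), with the closed fingers just behind it at (135,150). The zero mark has not moved. Pushing along the channel, slowing at the ramp.

move_arm:
  deltas:
    - {"linear": [0.15, 0.0246, 0], "twist": [0, 0, 0]}
    - {"linear": [0.3, 0.049, 0], "twist": [0, 0, 0]}
    - {"linear": [0.45, 0.0737, 0], "twist": [0, 0, 0]}
    - {"linear": [0.65, 0.1064, 0], "twist": [0, 0, 0]}
    - {"linear": [0.85, 0.139, 0], "twist": [0, 0, 0]}
    - {"linear": [1.05, 0.172, 0], "twist": [0, 0, 0]}
    - {"linear": [1.2, 0.1965, 0], "twist": [0, 0, 0]}
    - {"linear": [1.316, 0.2155, 0], "twist": [0, 0, 0]}

```text
time: 29.45
position: [516.5, -55.5, 38.4]
ee_rot: [-0.081, 0.997, -0.0, -0.0]
wrist_force: [-1.9, -0.3, 2.4]
finger_gap: 0.6
```

move_arm:
  deltas:
    - {"linear": [0.07, 0.0115, 0], "twist": [0, 0, 0]}
    - {"linear": [0.14, 0.023, 0], "twist": [0, 0, 0]}
    - {"linear": [0.21, 0.0344, 0], "twist": [0, 0, 0]}
    - {"linear": [0.28, 0.0458, 0], "twist": [0, 0, 0]}
    - {"linear": [0.35, 0.0573, 0], "twist": [0, 0, 0]}
    - {"linear": [0.42, 0.0688, 0], "twist": [0, 0, 0]}
    - {"linear": [0.49, 0.0802, 0], "twist": [0, 0, 0]}
    - {"linear": [0.56, 0.0917, 0], "twist": [0, 0, 0]}

```text
time: 30.45
position: [548.7, -50.4, 38.1]
ee_rot: [-0.081, 0.997, -0.0, -0.001]
wrist_force: [-8.4, -0.5, 4.2]
finger_gap: 0.1
```

move_arm:
  deltas:
    - {"linear": [0.03, 0.005, 0], "twist": [0, 0, 0]}
    - {"linear": [0.06, 0.01, 0], "twist": [0, 0, 0]}
    - {"linear": [0.09, 0.0147, 0], "twist": [0, 0, 0]}
    - {"linear": [0.12, 0.0196, 0], "twist": [0, 0, 0]}
    - {"linear": [0.14, 0.023, 0], "twist": [0, 0, 0]}
    - {"linear": [0.16, 0.0262, 0], "twist": [0, 0, 0]}
    - {"linear": [0.18, 0.0295, 0], "twist": [0, 0, 0]}
    - {"linear": [0.18, 0.0295, 0], "twist": [0, 0, 0]}

```text
time: 31.45
position: [559.8, -48.6, 38.1]
ee_rot: [-0.081, 0.997, -0.0, -0.001]
wrist_force: [-5.7, -1.1, 2.0]
finger_gap: -0.2
```

move_arm:
  deltas:
    - {"linear": [0.01, 0.0016, 0], "twist": [0, 0, 0]}
    - {"linear": [0.02, 0.0033, 0], "twist": [0, 0, 0]}
    - {"linear": [0.03, 0.005, 0], "twist": [0, 0, 0]}
    - {"linear": [0.04, 0.0066, 0], "twist": [0, 0, 0]}
    - {"linear": [0.05, 0.0082, 0], "twist": [0, 0, 0]}
    - {"linear": [0.05, 0.0082, 0], "twist": [0, 0, 0]}
    - {"linear": [0.05, 0.0082, 0], "twist": [0, 0, 0]}
    - {"linear": [0.05, 0.0082, 0], "twist": [0, 0, 0]}

```text
time: 32.45
position: [562.6, -48.1, 38.1]
ee_rot: [-0.081, 0.997, -0.0, -0.001]
wrist_force: [-6.8, -1.6, 3.1]
finger_gap: -0.3
```

move_arm:
  deltas:
    - {"linear": [0.01, 0.0016, 0], "twist": [0, 0, 0]}
    - {"linear": [0.02, 0.0033, 0], "twist": [0, 0, 0]}
    - {"linear": [0.03, 0.005, 0], "twist": [0, 0, 0]}
    - {"linear": [0.04, 0.0066, 0], "twist": [0, 0, 0]}
    - {"linear": [0.05, 0.0082, 0], "twist": [0, 0, 0]}
    - {"linear": [0.05, 0.0082, 0], "twist": [0, 0, 0]}
    - {"linear": [0.05, 0.0082, 0], "twist": [0, 0, 0]}
    - {"linear": [0.05, 0.0082, 0], "twist": [0, 0, 0]}

```text
time: 33.45
position: [564.3, -47.9, 38.1]
ee_rot: [-0.081, 0.997, -0.0, -0.003]
wrist_force: [-17.6, -1.5, 11.2]
finger_gap: -0.2
```

move_arm:
  deltas:
    - {"linear": [0.01, 0.0016, 0], "twist": [0, 0, 0]}
    - {"linear": [0.02, 0.0033, 0], "twist": [0, 0, 0]}
    - {"linear": [0.03, 0.005, 0], "twist": [0, 0, 0]}
    - {"linear": [0.03, 0.005, 0], "twist": [0, 0, 0]}
    - {"linear": [0.03, 0.005, 0], "twist": [0, 0, 0]}
    - {"linear": [0.03, 0.005, 0], "twist": [0, 0, 0]}
    - {"linear": [0.03, 0.005, 0], "twist": [0, 0, 0]}
    - {"linear": [0.03, 0.005, 0], "twist": [0, 0, 0]}

```text
time: 34.45
position: [564.3, -47.9, 37.9]
ee_rot: [-0.081, 0.997, -0.001, -0.005]
wrist_force: [-28.1, -2.2, 19.1]
finger_gap: 0.1
```

The rail has stalled at 28 N, so its nose is on the stop. Retreating, lifting and moving aside for a check.

move_arm:
  deltas:
    - {"linear": [-0.05, -0.0082, 0], "twist": [0, 0, 0]}
    - {"linear": [-0.2, -0.033, 0], "twist": [0, 0, 0]}
    - {"linear": [-0.5, -0.082, 0], "twist": [0, 0, 0]}
    - {"linear": [-0.8, -0.131, 0.2], "twist": [0, 0, 0]}
    - {"linear": [-1.0, -0.164, 0.6], "twist": [0, 0, 0]}
    - {"linear": [-1.1, -0.18, 1.1], "twist": [0, 0, 0]}
    - {"linear": [-1.1, -0.18, 1.7], "twist": [0, 0, 0]}
    - {"linear": [-1.1, -0.18, 2.2], "twist": [0, 0, 0]}

```text
time: 35.45
position: [502.2, -57.9, 171.7]
ee_rot: [-0.081, 0.997, -0.0, 0.001]
wrist_force: [-0.3, -0.1, 1.0]
finger_gap: 0.2
```

move_arm:
  deltas:
    - {"linear": [0, 0.4, 0.2], "twist": [0, 0, 0]}
    - {"linear": [0, 1.1, 0.2], "twist": [0, 0, 0]}
    - {"linear": [0, 1.8, 0.2], "twist": [0, 0, 0]}
    - {"linear": [0, 2.5, 0.2], "twist": [0, 0, 0]}
    - {"linear": [0, 3.0, 0.2], "twist": [0, 0, 0]}
    - {"linear": [0, 3.3, 0.2], "twist": [0, 0, 0]}
    - {"linear": [0, 3.3, 0.2], "twist": [0, 0, 0]}
    - {"linear": [0, 3.3, 0.2], "twist": [0, 0, 0]}

```text
time: 36.45
position: [502.4, 138.9, 182.2]
ee_rot: [-0.081, 0.997, -0.0, -0.0]
wrist_force: [-0.4, -0.1, 0.2]
finger_gap: 0.2
```

Run:
```python
from h import *
st=manip.read_state(); print(st["time"],st["position"],st["wrist_force"])
d=cam("top"); G=255-np.mean([cv2.cvtColor(cam("top")["image"],cv2.COLOR_RGB2GRAY) for _ in range(3)],0).astype(np.float32)
th=np.radians(np.arange(-75,45,0.5)); c=[666.5,-32.5]
for r in (-7,9,12,14,18,21,24):
    v=np.array([cv2.getRectSubPix(G,(1,1),tuple(map(float,proj(d,[c[0]+r*np.cos(t),c[1]+r*np.sin(t),104]))))[0,0] for t in th])
    w=np.clip(v-np.median(v)-15,0,None); k=np.argmax(v); w[abs(th-th[k])>.35]=0
    print(r,np.degrees(th[k]),np.degrees((w*th).sum()/max(w.sum(),1e-6)).round(1),v.max().round())
# rail profile along its middle line at top height 51: expect tail at stand x=-92
e=np.array([.987,.1616]); o=np.array([665.5,-31.8])
print([(x,int(255-cv2.getRectSubPix(G,(1,1),tuple(map(float,proj(d,[*(o+x*e),51]))))[0,0])) for x in range(-115,-40,3)])
# master: bright pixels on mat
g=255-G; m=np.zeros(g.shape,np.uint8); P=np.array([proj(d,[528+a*.962-b*.272,-308+a*.272+b*.962,4]) for a,b in((-92,-47),(92,-47),(92,47),(-92,47))]).astype(np.int32)
cv2.fillPoly(m,[P],1); ys,xs=np.nonzero((m>0)&(g>75)); Q=np.array([ray(d,x,y,40)[:2] for x,y in zip(xs,ys)],np.float32); print(len(Q),cv2.minAreaRect(Q))
```

```text
36.45 [502.44818865 138.90127728 182.22428762] [-0.35262079 -0.13887948  0.24355881]
-7 -35.5 -34.0 150.0
9 -33.0 -37.1 152.0
12 -40.5 -40.6 149.0
14 -39.5 -39.7 145.0
18 -41.5 -41.5 175.0
21 -41.0 -41.6 184.0
24 -44.0 -43.3 183.0
[(-115, 64), (-112, 62), (-109, 51), (-106, 44), (-103, 43), (-100, 43), (-97, 43), (-94, 55), (-91, 87), (-88, 105), (-85, 102), (-82, 86), (-79, 59), (-76, 51), (-73, 61), (-70, 90), (-67, 120), (-64, 114), (-61, 107), (-58, 92), (-55, 75), (-52, 55), (-49, 53), (-46, 60), (-43, 75)]
389 ((525.607421875, -294.1537170410156), (181.4856719970703, 85.39012145996094), 11.177006721496582)
```

The tail edge is at stand x ≈ -92 mm, which is home. The needle and zero mark profiles match those taken with the master. Handing in.

Run:
```python
from h import *
print(job.hand_in(), manip.read_state()["time"])
```

```text
the job is handed in; nothing more can be done
the job is handed in; nothing more can be done
```

I handed the job in at about 36.6 s. The dial was zeroed on the master, the master laid on the mat, and the rail pushed fully home; no verdict came back.

- **Bezel:** I turned it about 35° clockwise onto the needle and did not touch it again. Measured alone, the zero mark stood at about 0.895 rad; the needle is expected at about 0.9 with a bar under the plunger.
- **Master:** I drew it out by its tail, regripped it at its middle and laid it on the mat farthest to the robot's left. The wrist force rose to 32 N on touching down, then I let go.
- **Rail:** I laid it in the channel nose first, let go and pushed it by its tail with closed fingers. It stopped moving while the push rose to about 28 N. In the last top view its tail edge was at stand x ≈ -92 mm, which is fully home.
- **Final dial check:** Needle and zero mark read the same as with the master. The fine profile puts them about 2–3° apart, inside the 5.7° tolerance, but the image resolution leaves about ±2° of doubt.

**Not confirmed:** my last check of the master's outline on the mat failed, because the mask was too broad to use. Its place there rests on the picture taken just before I lowered it and on the contact force. I also ran no final check on the bystanders; the arm met no unexpected contact on the way.

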